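# Open the push-and-turn bottle in the parts drawer

## Task

Pull the blue-fronted parts drawer out to its stop. Then take the red push-and-turn safety cap of the grey bottle in it: press the cap down first, then turn it anticlockwise until it comes free, and lift it straight up. Finish while still holding the cap upright in the gripper, about 8 cm above the bottle's mouth, with the drawer left fully out, both bottles standing in their pockets and the things on the bench left where they are.

Things in the scene. Friction and masses are not known exactly. Their poses are not given: they have to be found in the camera images.
- cabinet: fixed dark grey steel cabinet on the bench, 260 deep (its x) x 340 wide (its y) x 158 mm high, with one drawer. Origin: on the bench, under the middle of the front face (shut drawer's front plate); its own -x points out of the front (towards the robot), z up. The drawer slides along the cabinet's -x. On its top, at the back, a carton and a nut tray (up to 30 mm high) are fixed.
- drawer (a joint): travel of the drawer in m: 0 shut, 0.17 at its stop, fully out; it starts shut. Dry friction 3 N, no spring: it stays where it is left. Blue front plate 334 wide x 130 mm high, 15 mm thick, top edge at 141 mm above the bench; sides and back only 60 mm high; a small carton and a bearing ring lie at the back, out of the way.
- drawer_handle (a point): middle of the drawer's handle: a steel bar 10 mm thick, 120 mm long, level, along the cabinet's y, its centre line 45 mm out from the front plate, 130 mm above the bench (28 mm below the cabinet's top). 40 mm free between bar and front: it can be gripped from above, one finger either side.
- bottle: loose square grey bottle with teal labels, 70 x 70 mm, 0.45 kg, upright in one of the drawer's two square black pockets (73 mm inside, walls 24 mm high, they keep it from turning), left or right. Origin: centre of its underside, 20 mm above the bench; z up. Its axis is 70 mm behind the front plate's inner face, 75 mm off the drawer's middle line. Body 70 mm high, shoulder to 80 mm, then the neck
- cap: loose red ribbed push-and-turn cap with white marks on top, 48 mm diameter, 32 mm high, 30 g. Origin: centre of its lower rim; z up along its axis. Seated, its origin is 86.5 mm above the bottle's (top 138.5 mm above the bench) and its x axis lies along the bottle's x. A spring pushes it up. Locked, it turns only 5 to 8 degrees either way; further only while pressed down, see cap_top
- bottle_mouth (a point): centre of the top of the grey bottle's neck, 95.5 mm above the bottle's underside
- cap_top (a point): centre of the cap's flat top, 32 mm above its origin. Press 4.5 to 6 mm down (6 N to start, 9 N at the bottom, 6 mm) and turn anticlockwise seen from above, keeping it down for the first 45 degrees. From 60 to 120 degrees off the locked angle it is free and its spring lifts it 6 mm; hard stop near 125. Clockwise is blocked
- oil_bottle: the other bottle in the drawer, same square body 70 mm wide, white with yellow labels and a narrow black cap (32 mm diameter, top at 106 mm): leave it in its pocket. Origin: centre of its underside
- alternator: aluminium alternator standing on the bench, 120 mm diameter, 113 mm high, 3 kg, bystander. Origin: centre of its underside
- brake_tin: blue tin with yellow band on the bench, 100 mm diameter, 75 mm high, bystander. Origin: centre of its underside
- green_box: green box on the bench, 90 x 120 x 70 mm, bystander. Origin: centre of its underside
- lamp_unit: orange lamp unit on a black base on the bench, 60 x 110 x 55 mm, bystander. Origin: centre of its underside
- red_box: red and yellow box on the bench, 60 x 60 x 100 mm, bystander. Origin: centre of its underside

How it is judged:
On the way, in this order (a step that is already met when the one before it is completed fails the run):
1. the drawer is out at its stop (value of joint drawer above 0.16 m), for 0.2 s.
2. the red cap is pressed down against its spring, before it is turned (z of cap in the frame of bottle below 0.0838 m and angle between the x axis of cap and the x axis of bottle, either way round below 0.3 rad), for 0.05 s.
3. the cap is turned past its lock while still on the neck (angle between the x axis of cap and the x axis of bottle, either way round above 0.9 rad and z of cap in the frame of bottle below 0.1 m and horizontal distance between cap and bottle below 0.01 m), for 0.05 s.
At the end, for the whole second after the job is handed in: Drawer within 10 mm of its stop; cap held still in the fingers, upright within 17 degrees, its rim 40 to 150 mm above the bottle's mouth and within 30 mm of its axis, touching only the gripper; both bottles upright in their pockets (value of joint drawer above 0.16 m and z of bottle_mouth in the frame of cap between -0.15 and -0.04 m and horizontal distance between cap and bottle_mouth below 0.03 m and angle between cap's own z axis and vertical below 0.3 rad and contact force between the fingers and cap above 1 N and linear speed of cap below 0.03 m/s and contact force between cap and bottle below 0.05 N and contact force between cap and cabinet below 0.05 N and contact force between cap and oil_bottle below 0.05 N and z of each of bottle, oil_bottle in the frame of cabinet below 0.024 m and angle between each of bottle, oil_bottle's own z axis and vertical below 0.08 rad); the arm keeps its last pose, push and grip.
It fails at once if a bystander on the bench (alternator, tin, green box, lamp, red box) is pushed more than 30 mm or tipped (distance of any of alternator, brake_tin, green_box, lamp_unit, red_box from where it was at the start of the episode above 0.03 m or angle between any of alternator, brake_tin, green_box, lamp_unit, red_box's own z axis and vertical above 0.35 rad).
It fails at once if the grey bottle is pulled out of its pocket or tipped (z of bottle in the frame of cabinet above 0.035 m or angle between bottle's own z axis and vertical above 0.3 rad).
It fails at once if the yellow-labelled bottle is pulled out of its pocket or tipped (z of oil_bottle in the frame of cabinet above 0.035 m or angle between oil_bottle's own z axis and vertical above 0.3 rad).
It also fails if it takes over 51 s, if anything falls off the work surface, if the arm or the gripper's body presses on something with over 40 N, if the wrist force passes 120 N, or if a joint passes its speed limit or range.

## Robot

A 7-joint arm with a two-finger parallel gripper is mounted at the origin on the work surface. World frame = base frame: x ahead of the robot, y to its left, z up, the work surface at z = 0. Lengths are in m, angles in rad, forces in N, time in s.
With the tool pointing down it reaches from about 0.425 to 0.875 m from the base axis. Payload 4.7 kg.
Tool frame: the origin (TCP) lies on the centre line of the jaws, within the pads' length; the fingertips stand ahead of it and the grasp point (between the pads) lies 2 mm behind it (nose_length is the z of the fingertips in the tool frame, in m); z points along the fingers, y is the line along which they close (so a half turn about z gives the same grasp; the last joint's range is limited). The gripper opens to 87 mm and grips with 3 to 60 N. Pads are 19 mm wide; open, the fingers measure 117 mm over their backs; the gripper's body (75 mm by 190 mm) begins 51 mm behind the grasp point.
Start: joints at [-1.151, 0.321, -0.07, 1.45, 0.023, 1.371, -0.057], TCP at [0.257, 0.597, 0.24] pointing down, gripper open.
Joint ranges: [-2.86, 2.86], [-0.3, 2.09], [-1.38, 1.24], [0.06, 2.45], [-1.56, 4.7], [0.09, 2.05], [-2.69, 2.69]. Speed limits (rad/s): [2.57, 2.57, 3.14, 3.14, 3.14, 3.14, 3.14].

## Interface

Orientations are given as a rotation vector (axis times angle).
In Python, from bench import * gives the robot as it stands.
- The arm moves only by the tool send_rows, never from a script. Its arguments are lists of equal length, an entry for each row: "xyz": the shift along the tool's x, y, z in mm, a list of three; "dr": the turn, a rotation vector about the tool's x, y, z in rad, a list of three. A call has exactly 10 rows; each row is the pose to reach, as a shift and turn from the pose commanded when the call began, along the tool's axes at that moment; what a row does not reach only later rows make up. A row lasts 1/12 s, in which the tool goes at most 41.7 mm and 7.16 degrees, less where a joint would pass 70% of its speed; a pose out of reach is approached as far as the arm can. A call with a gripper value outside its range is refused whole. "jaw" is the finger opening in mm, from 0 to 87, set as the call begins (left out, the last holds). The fingers move at their own pace and stop on an object; "grip_force" is the grip in N (left out, the last holds). Time passes only in rows, so rows that repeat a pose let the fingers close, or fill a call up. It gives the time, the measured TCP pose, the force, the opening and the grip force at its end, in the units of the state.
- get_state(): the state, without advancing time (a new reading comes with each control period).
- get_image(name): name is "scene" or "top" or "wrist"; returns the picture (420x560x3 uint8, red, green, blue); there is no depth.
- calibration(name): a dict with "vfov" (degrees; the focal length in pixels is half the picture's height over the tangent of half this angle, whatever the lens; pixels are square), "cx", "cy" (the principal point, pixels), "rvec" (rotation vector, rad) and "tvec" (3), from world to camera coordinates, as OpenCV has them; the wrist camera has in their place "hand_eye" (4x4, takes a point from camera to tool coordinates, whose origin is the TCP and whose axes are the flange's). Camera axes: x right, y down, z forward; pixel columns grow to the right and rows downward; lengths in m; the calibration is good to about 2 mm. A picture is of the moment at which its call begins: read the wrist's pose just before it. calibration takes no time and is no camera call.
- close_job(): hands the job in; it is judged then, once.
The state is a dict: "time": time; "joint_positions": joint angles; "qd": joint speeds; "joint_torque": joint torques, N m; "position": TCP position; "tool_rot": TCP orientation; "ft_force": force on the tool from outside, world axes, zero at the start; "torque": the same for the moment, N m; "grip_width": opening from 0.0 (shut) to 1.0 (fully open); "grip_force": force on a finger pad.
Only numpy, scipy, OpenCV 4.12 (cv2) and the standard library are available. Lean on these libraries where they do the work, as an engineer would, in place of code of your own. Each camera call takes 0.05 s, during which the arm holds its last target. There are 200 camera calls.

## Working session

There is one attempt and no reset: what is moved stays moved. The work goes in short steps, Python scripts to look and compute and a tool call to move; the robot and the scene stay as the last step left them, time stands still between calls to the robot, and variables do not carry over. Pictures are saved under pics/ and viewed, at most 10 in all, crops included, and the job is handed in when it is done.

Besides the shell and the picture viewer there is one more tool, called after ">>>" in YAML: its name, and indented under it one key for each argument. send_rows: Moves the arm, as the interface text tells. Its arguments: {"type":"object","properties":{"xyz":{"type":"array"},"dr":{"type":"array"},"jaw":{"type":"number"},"grip_force":{"type":"number"}},"required":["xyz","dr"]}

```bash
ls; mkdir -p pics; python3 - <<'E'
from bench import *
import cv2
s=get_state();print(s)
for n in("scene","top","wrist"):
    print(n,calibration(n))
a=get_image("scene");b=get_image("top")
cv2.imwrite("pics/s0.png",a[:,:,::-1]);cv2.imwrite("pics/t0.png",b[:,:,::-1])
E
```

```text
pics
{'time': 0.0, 'joint_positions': array([-1.15088873,  0.32184086, -0.07005634,  1.45165316,  0.02263937,
        1.37080126, -0.05692084]), 'qd': array([-5.36252001e-04, -9.88098259e-04, -7.23625826e-04, -1.31781702e-03,
        4.45409458e-04,  1.68578799e-03,  9.27132433e-05]), 'joint_torque': array([-5.08877019e-04, -4.91285527e+01, -4.04332392e-01, -3.12533212e+01,
       -6.39488082e-02,  4.37767943e-02,  1.79904182e-04]), 'position': array([0.25646508, 0.59670691, 0.23846064]), 'tool_rot': array([-6.33042020e-01, -3.07690190e+00,  2.98590949e-03]), 'ft_force': array([-0.11022436, -0.21344831, -0.8537054 ]), 'torque': array([ 0.01182463, -0.03541056,  0.08121195]), 'grip_force': 0.0, 'grip_width': 0.9989803821587381}
scene {'vfov': 48.90651348715989, 'cx': 279.19979496612586, 'cy': 216.6013771997941, 'rvec': array([ 2.75424129,  0.53689467, -0.08076822]), 'tvec': array([-0.52953475, -0.14254482,  1.66408822])}
top {'vfov': 55.17510566795137, 'cx': 279.09252034553356, 'cy': 209.6342602851232, 'rvec': array([ 2.05036492, -2.16084987,  0.230617  ]), 'tvec': array([0.01921718, 0.56857264, 0.97927076])}
wrist {'vfov': 65.73119087184023, 'cx': 282.8005276664134, 'cy': 214.0200832678256, 'hand_eye': array([[-1.94482901e-04, -9.66006884e-01, -2.58516272e-01,
         7.06085713e-02],
       [ 9.99999981e-01, -1.95913984e-04, -2.02255750e-05,
        -1.34224712e-04],
       [-3.11089081e-05, -2.58516271e-01,  9.66006903e-01,
        -1.46094140e-01],
       [ 0.00000000e+00,  0.00000000e+00,  0.00000000e+00,
         1.00000000e+00]])}
```

View pics/s0.png

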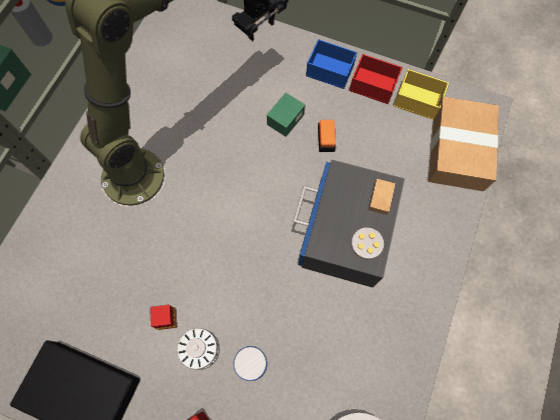

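View pics/t0.png

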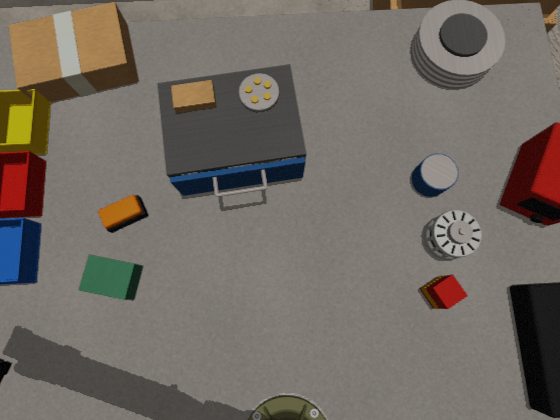

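The scene picture shows the cabinet with its handle at about (302,210) and the green box and lamp near it. In the top picture the handle bar runs from about (215,193) to (266,188), and the cabinet's top from (159,83) to (291,66). I'll enlarge the handle area next.

```bash
python3 - <<'E'
import cv2,numpy as np
b=cv2.imread("pics/t0.png")[60:210,150:315]
a=cv2.imread("pics/s0.png")[155:290,285:410]
A=cv2.resize(b,None,fx=4,fy=4,interpolation=cv2.INTER_CUBIC)
cv2.imwrite("pics/tc.png",A)
E
```

```text
(no output)
```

View pics/tc.png

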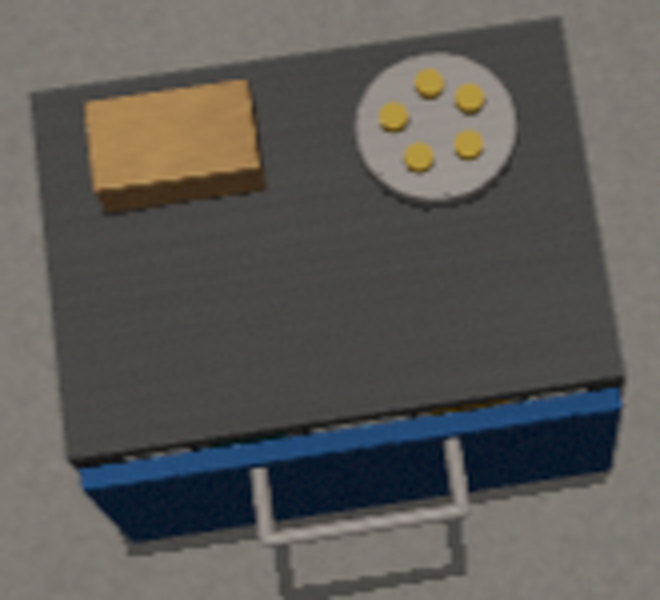

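```bash
cat >h.py <<'E'
import cv2,numpy as np
from scipy.spatial.transform import Rotation as R
from bench import *
def ray(n,px,z,T=None):
    c=calibration(n);f=210/np.tan(np.radians(c["vfov"]/2))
    d=np.array([(px[0]-c["cx"])/f,(px[1]-c["cy"])/f,1])
    if n=="wrist":
        M=T@c["hand_eye"];o=M[:3,3];d=M[:3,:3]@d
    else:
        Q=R.from_rotvec(c["rvec"]).as_matrix();o=-Q.T@c["tvec"];d=Q.T@d
    return o+d*(z-o[2])/d[2]
def pose(s):
    T=np.eye(4);T[:3,:3]=R.from_rotvec(s["tool_rot"]).as_matrix();T[:3,3]=s["position"];return T
E
python3 - <<'E'
from h import *
np.set_printoptions(precision=4,suppress=True)
f=lambda p:(p[0]/4+150-.4,p[1]/4+60-.4)
L=ray("top",f((268,539)),.13);Rr=ray("top",f((462,512)),.13)
print("bar",L,Rr,(L+Rr)/2,np.linalg.norm(L-Rr))
C=[ray("top",f(p),.158) for p in((32,93),(560,18),(622,376),(70,458))]
for c in C:print(c)
for i in range(4):
    d=C[(i+1)%4]-C[i];print(np.linalg.norm(d),np.degrees(np.arctan2(d[1],d[0])))
d=Rr-L;print(np.degrees(np.arctan2(d[1],d[0])))
s=get_state();print(pose(s))
E
```

```text
bar [0.6001 0.1402 0.13  ] [0.6108 0.0211 0.13  ] [0.6054 0.0806 0.13  ] 0.11951034056157518
[0.8918 0.2797 0.158 ]
[ 0.926  -0.0565  0.158 ]
[ 0.683  -0.0801  0.158 ]
[0.649  0.2536 0.158 ]
0.3379563635938685 -84.18614697693566
0.24411908530929122 -174.45261803325016
0.3354928820307096 95.81996224552886
0.24415582983501277 6.1255275182936915
-84.839880962758
[[-0.9188  0.3947 -0.0006  0.2564]
 [ 0.3947  0.9188 -0.0016  0.5968]
 [-0.0001 -0.0017 -1.      0.2386]
 [ 0.      0.      0.      1.    ]]
```

```bash
cat >>h.py <<'E'
def go(p,ydeg,s=None):
    "shift (mm) and turn from here to TCP p, tool down, tool y at ydeg"
    s=s or get_state();T=pose(s);a=np.radians(ydeg)
    y=np.array([np.cos(a),np.sin(a),0]);z=np.array([0,0,-1]);x=np.cross(y,z)
    G=np.c_[x,y,z]
    print("t",s["time"],"F",s["ft_force"].round(1),"pos",s["position"].round(4),"w",round(s["grip_width"]*87,1),
     "xyz",(T[:3,:3].T@(np.array(p)-T[:3,3])*1000).round(1),"dr",R.from_matrix(T[:3,:3].T@G).as_rotvec().round(4))
E
python3 - <<'E'
import bench; print([n for n in dir(bench) if 'nose' in n.lower()], getattr(bench,'nose_length',None))
from h import *
go((.606,.0807,.24),5.7)
E
```

```text
['nose_length'] 0.017
t 0.1 F [0.2 0.4 0.9] pos [0.2564 0.5968 0.2386] w 86.9 xyz [-524.9 -336.2   -0.8] dr [-1.5000e-03  1.0000e-03  1.0656e+00]
```

>>> send_rows:
  xyz:
    - [-33,-21,0]
    - [-66,-42,0]
    - [-99,-63,0]
    - [-132,-84,0]
    - [-165,-105,0]
    - [-198,-126,0]
    - [-231,-147,0]
    - [-264,-168,0]
    - [-297,-190,0]
    - [-330,-211,0]
  dr:
    - [0,0,0.1]
    - [0,0,0.2]
    - [0,0,0.3]
    - [0,0,0.4]
    - [0,0,0.5]
    - [0,0,0.6]
    - [0,0,0.7]
    - [0,0,0.8]
    - [0,0,0.9]
    - [0,0,1.0]
  jaw: 36
  grip_force: 40

```text
time: 0.93
position: [0.477, 0.271, 0.2393]
tool_rot: [-2.037, -2.392, 0.0]
ft_force: [0.5, 1.5, -0.3]
grip_width: 0.424
grip_force: 0.0
```

```bash
python3 - <<'E'
from h import *
go((.606,.0807,.24),5.7); print(get_state()["joint_positions"])
E
```

```text
t 0.9333 F [ 0.5  1.5 -0.3] pos [0.477  0.271  0.2393] w 36.9 xyz [-208.5   97.    -0.7] dr [-0.0004  0.0001  0.0605]
[-0.80478018  0.10337891  0.25841758  1.71510215 -0.02727742  1.32696554
 -0.38106788]
```

>>> send_rows:
  xyz:
    - [-30,14,0]
    - [-60,28,0]
    - [-90,42,0]
    - [-120,56,0]
    - [-150,70,0]
    - [-180,84,0]
    - [-200,93,0]
    - [-207,97,0]
    - [-207,97,0]
    - [-207,97,0]
  dr:
    - [0,0,0.02]
    - [0,0,0.04]
    - [0,0,0.06]
    - [0,0,0.06]
    - [0,0,0.06]
    - [0,0,0.06]
    - [0,0,0.06]
    - [0,0,0.06]
    - [0,0,0.06]
    - [0,0,0.06]

```text
time: 1.77
position: [0.6056, 0.0861, 0.2391]
tool_rot: [-2.1, -2.334, 0.0]
ft_force: [-0.8, -0.1, -0.3]
grip_width: 0.414
grip_force: 0.0
```

```bash
python3 - <<'E'
from h import *
go((.606,.0807,.129),5.7); print(get_state()["joint_positions"])
cv2.imwrite("pics/w1.png",get_image("wrist")[:,:,::-1])
E
```

```text
t 1.7667 F [-0.8 -0.1 -0.3] pos [0.6056 0.0861 0.2391] w 36.0 xyz [ -5.6  -0.  110.1] dr [-0.0012 -0.001   0.0062]
[-0.53978437  0.24882719  0.42659682  1.56708728 -0.10572796  1.34956635
  0.00419742]
```

View pics/w1.png

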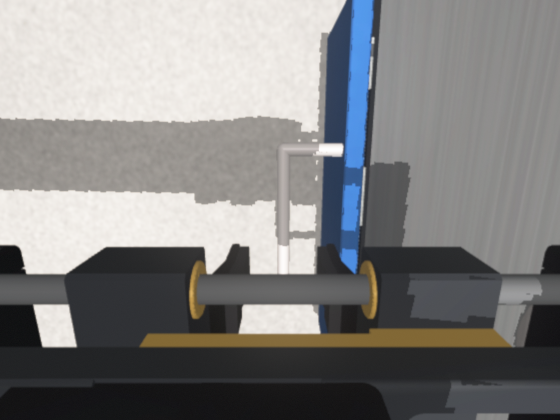

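The wrist picture shows the bar at column 284, midway between the fingers (249 and 317). The blue front starts past column 320, so there is room to go straight down.

>>> send_rows:
  xyz:
    - [-3,0,20]
    - [-5,0,45]
    - [-5,0,70]
    - [-5,0,90]
    - [-5,0,105]
    - [-5,0,110]
    - [-5,0,110]
    - [-5,0,110]
    - [-5,0,110]
    - [-5,0,110]
  dr:
    - [0,0,0]
    - [0,0,0]
    - [0,0,0]
    - [0,0,0]
    - [0,0,0]
    - [0,0,0]
    - [0,0,0]
    - [0,0,0]
    - [0,0,0]
    - [0,0,0]

```text
time: 2.65
position: [0.6076, 0.0804, 0.1311]
tool_rot: [2.1, 2.335, 0.004]
ft_force: [0.2, -0.3, 0.2]
grip_width: 0.416
grip_force: 0.0
```

>>> send_rows:
  xyz:
    - [0,0,0]
    - [0,0,0]
    - [0,0,0]
    - [0,0,0]
    - [0,0,0]
    - [0,0,0]
    - [0,0,0]
    - [0,0,0]
    - [0,0,0]
    - [0,0,0]
  dr:
    - [0,0,0]
    - [0,0,0]
    - [0,0,0]
    - [0,0,0]
    - [0,0,0]
    - [0,0,0]
    - [0,0,0]
    - [0,0,0]
    - [0,0,0]
    - [0,0,0]
  jaw: 0

```text
time: 3.48
position: [0.6064, 0.0798, 0.1296]
tool_rot: [-2.101, -2.335, 0.001]
ft_force: [-3.3, -1.1, 3.2]
grip_width: 0.1
grip_force: 40.0
```

```bash
python3 - <<'E'
from h import *
go((.606-.1692,.0807-.0169,.129),5.7); print(get_state()["joint_positions"],get_state()["grip_force"])
E
```

```text
t 3.4833 F [-3.3 -1.1  3.2] pos [0.6064 0.0798 0.1296] w 8.7 xyz [   1.8 -170.4    0.7] dr [-0.0007 -0.0001  0.0055]
[-0.51883596  0.32941076  0.41653256  1.69821014 -0.14431681  1.14502432
  0.04266573] 40.00050902366638
```

>>> send_rows:
  xyz:
    - [0,-10,0]
    - [0,-26,0]
    - [0,-44,0]
    - [1,-62,0]
    - [1,-80,0]
    - [1,-98,0]
    - [1,-116,0]
    - [2,-132,0]
    - [2,-146,0]
    - [2,-156,0]
  dr:
    - [0,0,0]
    - [0,0,0]
    - [0,0,0]
    - [0,0,0]
    - [0,0,0]
    - [0,0,0]
    - [0,0,0]
    - [0,0,0]
    - [0,0,0]
    - [0,0,0]

```text
time: 4.32
position: [0.4516, 0.0636, 0.1296]
tool_rot: [2.101, 2.332, 0.001]
ft_force: [3.8, -4.5, -1.8]
grip_width: 0.096
grip_force: 40.0
```

>>> send_rows:
  xyz:
    - [0,-4,0]
    - [0,-8,0]
    - [0,-11,0]
    - [0,-13,0]
    - [0,-15,0]
    - [0,-16,0]
    - [0,-16,0]
    - [0,-16,0]
    - [0,-16,0]
    - [0,-16,0]
  dr:
    - [0,0,0]
    - [0,0,0]
    - [0,0,0]
    - [0,0,0]
    - [0,0,0]
    - [0,0,0]
    - [0,0,0]
    - [0,0,0]
    - [0,0,0]
    - [0,0,0]

```text
time: 5.15
position: [0.4373, 0.0621, 0.1296]
tool_rot: [2.1, 2.331, 0.002]
ft_force: [5.1, -4.2, -4.5]
grip_width: 0.098
grip_force: 40.0
```

```bash
python3 - <<'E'
from h import *
go((.606-.1692,.0807-.0169,.129),5.7); print(get_state()["joint_positions"],get_state()["grip_force"])
cv2.imwrite("pics/t2.png",cv2.resize(get_image("top")[50:290,110:350,::-1],None,fx=2.5,fy=2.5,interpolation=cv2.INTER_CUBIC))
E
```

```text
t 5.15 F [ 5.1 -4.2 -4.5] pos [0.4373 0.0621 0.1296] w 8.6 xyz [ 1.8 -0.3  0.6] dr [0.0038 0.0024 0.0043]
[-0.603739   -0.05234228  0.3930382   2.09539765  0.02574394  1.09119607
 -0.11916077] 39.99935030937195
```

View pics/t2.png

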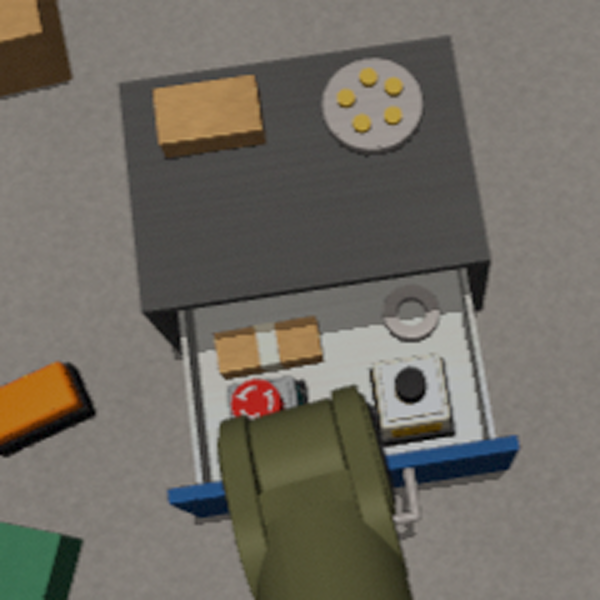

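The drawer is out about 170 mm. The cap is in the left pocket, at crop pixel (256,400), which is about (212,210) in the full picture. The yellow-labelled bottle is on the right.

>>> send_rows:
  xyz:
    - [0,0,0]
    - [0,0,0]
    - [0,0,0]
    - [0,0,0]
    - [0,0,-20]
    - [0,0,-45]
    - [0,0,-70]
    - [0,0,-95]
    - [0,0,-110]
    - [0,0,-110]
  dr:
    - [0,0,0]
    - [0,0,0]
    - [0,0,0]
    - [0,0,0]
    - [0,0,0]
    - [0,0,0]
    - [0,0,0]
    - [0,0,0]
    - [0,0,0]
    - [0,0,0]
  jaw: 36

```text
time: 6.03
position: [0.4374, 0.0647, 0.2432]
tool_rot: [2.099, 2.333, 0.01]
ft_force: [0.3, 0.4, -0.5]
grip_width: 0.414
grip_force: 0.0
```

```bash
python3 - <<'E'
from h import *
print(ray("top",(256/2.5+110-.3,400/2.5+50-.3),.1385))
u=np.array([.9950,.0993]);v=np.array([-.0993,.995])
c=np.array([.4371,.0635])+.045*u+.085*u+.075*v;print("model",c)
b=np.array([.6055,.0807])+u*(.045+.085-.17)+.075*v;print(b)
go((*b,.24),5.7); print(get_state()["joint_positions"])
E
```

```text
[0.56028134 0.15035029 0.1385    ]
model [0.5590025 0.151034 ]
[0.5582525 0.151353 ]
t 6.0333 F [ 0.3  0.4 -0.5] pos [0.4374 0.0647 0.2432] w 36.0 xyz [ 73.4 129.3   4.2] dr [ 0.0065 -0.0022  0.006 ]
[-0.61253269 -0.15572577  0.36904543  1.94493434  0.05631685  1.33561252
 -0.15482227]
```

>>> send_rows:
  xyz:
    - [10,17,0]
    - [20,35,0]
    - [30,53,0]
    - [40,71,0]
    - [50,88,0]
    - [60,106,0]
    - [69,122,0]
    - [73,129,0]
    - [73,129,0]
    - [73,129,0]
  dr:
    - [0,0,0]
    - [0,0,0]
    - [0,0,0]
    - [0,0,0]
    - [0,0,0]
    - [0,0,0]
    - [0,0,0]
    - [0,0,0]
    - [0,0,0]
    - [0,0,0]
  jaw: 70

```text
time: 6.87
position: [0.5554, 0.1495, 0.2386]
tool_rot: [-2.101, -2.334, 0.003]
ft_force: [-0.8, -0.6, -0.1]
grip_width: 0.8
grip_force: 0.0
```

```bash
python3 - <<'E'
from h import *
go((.559,.151,.18),5.7); print(get_state()["joint_positions"])
cv2.imwrite("pics/w3.png",get_image("wrist")[:,:,::-1])
cv2.imwrite("pics/t3.png",cv2.resize(get_image("top")[150:290,160:330,::-1],None,fx=4,fy=4,interpolation=cv2.INTER_CUBIC))
E
```

```text
t 6.8667 F [-0.8 -0.6 -0.1] pos [0.5554 0.1495 0.2386] w 69.6 xyz [ 1.2  3.9 58.6] dr [-0.002   0.0009  0.0055]
[-0.63739613  0.16510486  0.36951512  1.65567223 -0.06054103  1.33433039
 -0.15313798]
```

View pics/w3.png

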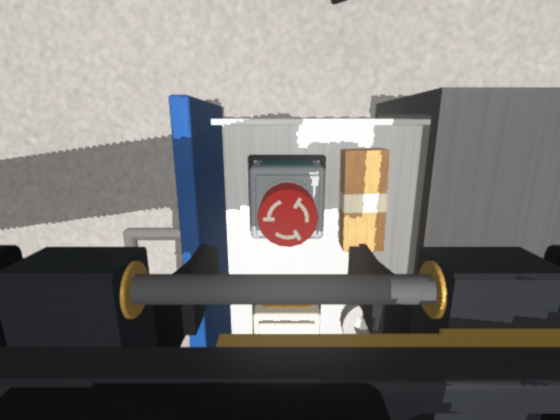

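The cap top is centred near (288,214), about 60 px across, between the fingers. I'll work out its position.

```bash
python3 - <<'E'
from h import *
s=get_state()
p=ray("wrist",(288,214),.1385,pose(s));print(p)
go((p[0],p[1],.18),5.7)
im=cv2.imread("pics/w3.png").astype(int);m=((im[:,:,2]>120)&(im[:,:,1]<60)&(im[:,:,0]<60)).astype(np.uint8)
n,l,st,c=cv2.connectedComponentsWithStats(m);i=1+np.argmax(st[1:,4]);print(st[i],c[i])
E
```

```text
[0.55873778 0.15375956 0.1385    ]
t 6.9667 F [0.7 0.4 0.7] pos [0.5554 0.149  0.2393] w 69.6 xyz [ 4.4  3.9 59.3] dr [-0.0009  0.0002  0.0047]
[261 187  52  20 490] [286.6       195.8877551]
```

```bash
python3 - <<'E'
from h import *
go((.559,.1515,.128),5.7)
E
```

```text
t 6.9667 F [0.7 0.4 0.7] pos [0.5554 0.149  0.2393] w 69.6 xyz [  2.1   4.  111.3] dr [-0.0009  0.0002  0.0047]
```

>>> send_rows:
  xyz:
    - [2,4,15]
    - [2,4,35]
    - [2,4,55]
    - [2,4,75]
    - [2,4,90]
    - [2,4,100]
    - [2,4,106]
    - [2,4,110]
    - [2,4,111]
    - [2,4,111]
  dr:
    - [0,0,0]
    - [0,0,0]
    - [0,0,0]
    - [0,0,0]
    - [0,0,0]
    - [0,0,0]
    - [0,0,0]
    - [0,0,0]
    - [0,0,0]
    - [0,0,0]

```text
time: 7.8
position: [0.5602, 0.1524, 0.1292]
tool_rot: [2.102, 2.335, 0.002]
ft_force: [0.4, -0.8, -0.0]
grip_width: 0.808
grip_force: 0.0
```

>>> send_rows:
  xyz:
    - [0,0,0]
    - [0,0,0]
    - [0,0,0]
    - [0,0,0]
    - [0,0,0]
    - [0,0,0]
    - [0,0,0]
    - [0,0,0]
    - [0,0,0]
    - [0,0,0]
  dr:
    - [0,0,0]
    - [0,0,0]
    - [0,0,0]
    - [0,0,0]
    - [0,0,0]
    - [0,0,0]
    - [0,0,0]
    - [0,0,0]
    - [0,0,0]
    - [0,0,0]
  jaw: 40
  grip_force: 40

```text
time: 8.63
position: [0.5598, 0.1525, 0.1288]
tool_rot: [-2.102, -2.335, -0.0]
ft_force: [-2.5, -0.5, 3.7]
grip_width: 0.539
grip_force: 40.0
```

```bash
python3 - <<'E'
from h import *
go((.559,.1515,.122),5.7);s=get_state();print(s["grip_force"],s["torque"],s["joint_positions"])
cv2.imwrite("pics/w4.png",get_image("wrist")[:,:,::-1])
E
```

```text
t 8.6333 F [-2.5 -0.5  3.7] pos [0.5598 0.1525 0.1288] w 46.9 xyz [-0.9 -0.9  6.8] dr [ 0.     -0.0002  0.0056]
39.98150846549379 [-0.16442873  0.68688656 -0.00359303] [-0.62316275  0.25951546  0.36047962  1.77699824 -0.10080857  1.1230165
 -0.1249025 ]
```

View pics/w4.png

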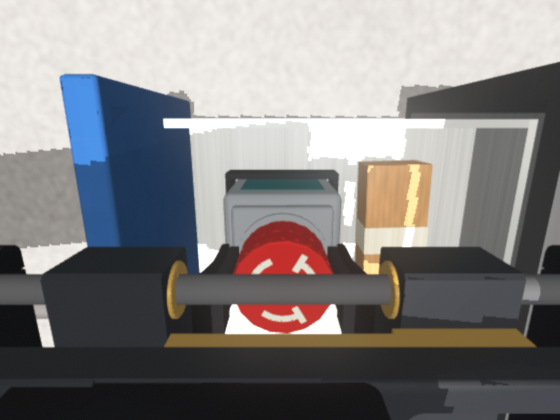

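The cap is held between the pads: red disc at (283,288), opening 47 mm. Next I press down.

>>> send_rows:
  xyz:
    - [0,0,0]
    - [0,0,1]
    - [0,0,2]
    - [0,0,3]
    - [0,0,4]
    - [0,0,5]
    - [0,0,5.5]
    - [0,0,5.5]
    - [0,0,5.5]
    - [0,0,5.5]
  dr:
    - [0,0,0]
    - [0,0,0]
    - [0,0,0]
    - [0,0,0]
    - [0,0,0]
    - [0,0,0]
    - [0,0,0]
    - [0,0,0]
    - [0,0,0]
    - [0,0,0]
  grip_force: 55

```text
time: 9.52
position: [0.5608, 0.1525, 0.1241]
tool_rot: [2.101, 2.334, 0.003]
ft_force: [-3.0, -0.3, 7.7]
grip_width: 0.539
grip_force: 55.0
```

```bash
python3 - <<'E'
from h import *
go((.559,.1515,.122),5.7);s=get_state();print(s["grip_force"],s["torque"])
E
```

```text
t 9.5167 F [-3.  -0.3  7.7] pos [0.5608 0.1525 0.1241] w 46.9 xyz [-0.8 -1.9  2.1] dr [ 0.0022 -0.0005  0.0055]
54.974481514364015 [-0.20955306  0.70125147 -0.00743881]
```

>>> send_rows:
  xyz:
    - [0,0,0.5]
    - [0,0,1]
    - [0,0,1.5]
    - [0,0,2]
    - [0,0,2.5]
    - [0,0,2.5]
    - [0,0,2.5]
    - [0,0,2.5]
    - [0,0,2.5]
    - [0,0,2.5]
  dr:
    - [0,0,0]
    - [0,0,0]
    - [0,0,0]
    - [0,0,0]
    - [0,0,0]
    - [0,0,0]
    - [0,0,0]
    - [0,0,0]
    - [0,0,0]
    - [0,0,0]

```text
time: 10.35
position: [0.5617, 0.1526, 0.1225]
tool_rot: [2.101, 2.333, 0.006]
ft_force: [-2.6, -1.2, 11.0]
grip_width: 0.537
grip_force: 55.0
```

```bash
python3 - <<'E'
from h import *
go((.559,.1515,.122),5.7);s=get_state();print(s["grip_force"],s["torque"],s["joint_positions"])
E
```

```text
t 10.35 F [-2.6 -1.2 11. ] pos [0.5617 0.1526 0.1225] w 46.7 xyz [-0.8 -2.8  0.5] dr [ 0.0043 -0.0009  0.0054]
54.97180435315502 [-0.22788211  0.53121542 -0.03450369] [-0.62155231  0.26651396  0.35990138  1.7822452  -0.10403124  1.10699101
 -0.1222287 ]
```

>>> send_rows:
  xyz:
    - [0,0,0]
    - [0,0,0]
    - [0,0,0]
    - [0,0,0]
    - [0,0,0]
    - [0,0,0]
    - [0,0,0]
    - [0,0,0]
    - [0,0,0]
    - [0,0,0]
  dr:
    - [0,0,-0.08]
    - [0,0,-0.16]
    - [0,0,-0.24]
    - [0,0,-0.32]
    - [0,0,-0.4]
    - [0,0,-0.48]
    - [0,0,-0.56]
    - [0,0,-0.64]
    - [0,0,-0.72]
    - [0,0,-0.8]

```text
time: 11.18
position: [0.5615, 0.1528, 0.1226]
tool_rot: [1.02, 2.968, 0.004]
ft_force: [-2.8, -1.0, 10.4]
grip_width: 0.54
grip_force: 55.0
```

```bash
python3 - <<'E'
from h import *
go((.559,.1515,.122),5.7);s=get_state();print(s["grip_force"],s["torque"],s["joint_positions"])
E
```

```text
t 11.1833 F [-2.8 -1.  10.4] pos [0.5615 0.1528 0.1226] w 47.0 xyz [ 1.2 -2.6  0.6] dr [4.30e-03 4.00e-04 8.09e-01]
54.97194510221399 [-0.00910738  0.61256574 -0.12003374] [-0.53265146  0.26118561  0.25600838  1.77900918 -0.07373911  1.10644298
  0.65632262]
```

>>> send_rows:
  xyz:
    - [0,0,0]
    - [0,0,0]
    - [0,0,0]
    - [0,0,0]
    - [0,0,0]
    - [0,0,0]
    - [0,0,0]
    - [0,0,0]
    - [0,0,0]
    - [0,0,0]
  dr:
    - [0,0,-0.08]
    - [0,0,-0.16]
    - [0,0,-0.24]
    - [0,0,-0.32]
    - [0,0,-0.4]
    - [0,0,-0.48]
    - [0,0,-0.56]
    - [0,0,-0.64]
    - [0,0,-0.72]
    - [0,0,-0.8]

```text
time: 12.02
position: [0.5615, 0.1525, 0.1226]
tool_rot: [-0.215, 3.13, 0.002]
ft_force: [-2.3, -1.5, 11.4]
grip_width: 0.538
grip_force: 55.0
```

```bash
python3 - <<'E'
from h import *
go((.559,.1515,.122),5.7);s=get_state();print(s["grip_force"],s["torque"],s["joint_positions"])
cv2.imwrite("pics/w5.png",get_image("wrist")[:,:,::-1])
E
```

```text
t 12.0167 F [-2.3 -1.5 11.4] pos [0.5615 0.1525 0.1226] w 46.8 xyz [ 2.7 -0.6  0.6] dr [0.0037 0.0025 1.6088]
54.97194475332407 [-0.0352756   0.63725756 -0.13473392] [-0.44667436  0.25855937  0.1567874   1.77588888 -0.04472383  1.10653964
  1.43311126]
```

View pics/w5.png

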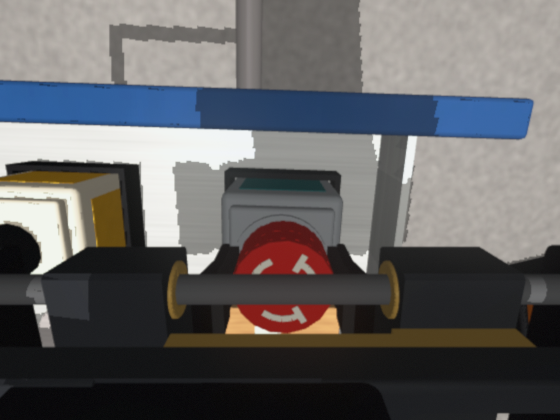

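The marks sit where they did before relative to the jaws, so the cap turned with the gripper by about 92°, and the bottle stayed square. Now I lift straight up.

>>> send_rows:
  xyz:
    - [0,0,-2]
    - [0,0,-4]
    - [0,0,-6]
    - [0,0,-8]
    - [0,0,-10]
    - [0,0,-13]
    - [0,0,-16]
    - [0,0,-20]
    - [0,0,-24]
    - [0,0,-28]
  dr:
    - [0,0,0]
    - [0,0,0]
    - [0,0,0]
    - [0,0,0]
    - [0,0,0]
    - [0,0,0]
    - [0,0,0]
    - [0,0,0]
    - [0,0,0]
    - [0,0,0]

```text
time: 12.9
position: [0.5592, 0.1524, 0.1482]
tool_rot: [0.211, -3.133, 0.0]
ft_force: [-1.1, 0.6, -0.4]
grip_width: 0.537
grip_force: 55.0
```

```bash
python3 - <<'E'
from h import *
go((.5605,.1515,.2175),95.7+1.5)
E
```

```text
t 12.9 F [-1.1  0.6 -0.4] pos [0.5592 0.1524 0.1482] w 46.7 xyz [ -1.   -1.  -69.3] dr [-0.0001 -0.0016  0.0088]
```

Free, with no force left on the tool. I continue up.

>>> send_rows:
  xyz:
    - [0,0,-6]
    - [0,0,-14]
    - [0,0,-24]
    - [0,0,-34]
    - [0,0,-44]
    - [0,0,-54]
    - [0,0,-61]
    - [0,0,-66]
    - [0,0,-68]
    - [0,0,-68]
  dr:
    - [0,0,0]
    - [0,0,0]
    - [0,0,0]
    - [0,0,0]
    - [0,0,0]
    - [0,0,0]
    - [0,0,0]
    - [0,0,0]
    - [0,0,0]
    - [0,0,0]

```text
time: 13.73
position: [0.5601, 0.1524, 0.2171]
tool_rot: [-0.211, 3.134, 0.0]
ft_force: [-0.7, 0.5, -1.4]
grip_width: 0.537
grip_force: 55.0
```

>>> send_rows:
  xyz:
    - [0,0,0]
    - [0,0,0]
    - [0,0,0]
    - [0,0,0]
    - [0,0,0]
    - [0,0,0]
    - [0,0,0]
    - [0,0,0]
    - [0,0,0]
    - [0,0,0]
  dr:
    - [0,0,0]
    - [0,0,0]
    - [0,0,0]
    - [0,0,0]
    - [0,0,0]
    - [0,0,0]
    - [0,0,0]
    - [0,0,0]
    - [0,0,0]
    - [0,0,0]

```text
time: 14.57
position: [0.5599, 0.1524, 0.2166]
tool_rot: [-0.211, 3.134, 0.0]
ft_force: [-0.3, 0.0, 0.1]
grip_width: 0.538
grip_force: 55.0
```

```bash
python3 - <<'E'
from h import *
go((.5605,.1515,.2175),97.2)
w=get_image("wrist");t=get_image("scene")[120:330,240:440]
t=cv2.resize(t,(400,420),interpolation=cv2.INTER_CUBIC)
cv2.imwrite("pics/end.png",cv2.resize(np.hstack([w,t]),None,fx=.83,fy=.83)[:,:,::-1])
E
```

```text
t 14.5667 F [-0.3  0.   0.1] pos [0.5599 0.1524 0.2166] w 46.8 xyz [-0.5 -1.  -0.9] dr [0.0001 0.0001 0.0086]
```

View pics/end.png

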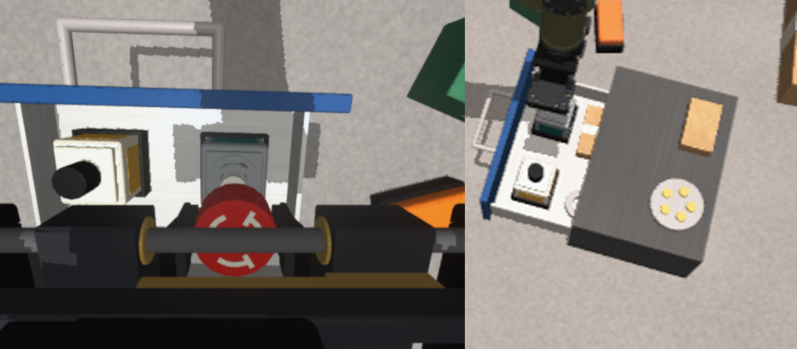

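The cap is held above the bare neck: red disc at (235,230), neck at (233,180). Both bottles stand in their pockets and the drawer is out.

```bash
python3 -c "
from bench import *
print(close_job())"
```

```text
the job is handed in; nothing more can be done
None
```

I handed the job in at about 14.6 s: drawer pulled to its stop, cap pressed, turned about 92° anticlockwise and held upright about 8 cm above the bottle's mouth, both bottles in their pockets; no verdict was returned.

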